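Slide the salt cellar back into the jar row

ROBOT

A 7-joint arm with a two-finger parallel gripper is mounted at the origin on the work surface. World frame = base frame: x ahead of the robot, y to its left, z up, the work surface at z = 0. Lengths are in mm, angles in degrees, forces in N, time in s.
With the tool pointing down it reaches from about 400 to 875 mm from the base axis. Payload 19.3 kg.
Tool frame: the origin (TCP) lies at the very end of the fingers, on their centre line; the grasp point (between the pads) lies 19 mm behind it (robot.grip_point_offset is the distance from the TCP to the grasp point, in mm); z points along the fingers, y is the direction in which the jaws open and shut (so a half turn about z gives the same grasp; the last joint's range is limited). The gripper opens to 85 mm and grips with 20 to 120 N. Pads are 22 mm wide; open, the fingers measure 114 mm over their backs; the gripper's body (76 mm by 85 mm) begins 54 mm behind the grasp point. The pads swing forward as they close: fully open they stand 13 mm farther back than shut.
Start: joints at [63.415, 29.874, -2.08, 91.645, 1.215, 58.505, -6.463], TCP at [239.785, -577.164, 231.291] pointing down, gripper open.
Joint ranges: [-166.77, 166.77], [-17.47, 122.26], [-85.68, 81.53], [9.62, 139.38], [-72.42, 252.41], [9.2, 110.78], [-144.41, 144.41]. Speed limits (degrees/s): [108.29, 108.29, 136.94, 136.94, 172.46, 172.46, 172.46].

INTERFACE

Orientations are given as a 3x3 rotation matrix whose columns are the frame's x, y, z axes.
In Python, from plant import robot gives the robot as it stands. The module is installed in compiled form; this text tells all that it offers.
- The arm moves only by the tool play_rows, never from a script. Its argument "commands" is a list of rows, each an object with "travel": the shift along the tool's x, y, z in mm, a list of three; "dr": the turn, a rotation vector about the tool's x, y, z in degrees, a list of three; "jaw": the opening, from -1 (shut) to 1 (fully open), so that 0 is half open. In form: [{"travel": [tx, ty, tz], "dr": [wx, wy, wz], "jaw": jaw}, ...]. A call has exactly 10 rows; each row shifts and turns the pose as measured when the row begins, along the tool's axes as they then stand; what a row does not reach is not made up. A row lasts 1/8 s, in which the tool goes at most 62.5 mm and 10.7 degrees, less where a joint would pass 70% of its speed; a pose out of reach is approached as far as the arm can. A call is refused whole if a number of a shift passes 62.5 or a number of a turn 10.7, either way. A call with a gripper value outside its range is refused whole. The fingers move at their own pace and stop on an object; the grip force is fixed at half the most. Time passes only in rows, so rows that do not move let the fingers close, or fill a call up. It gives the time, the measured TCP pose, the force and the opening at its end, in the units of the state.
- robot.get_state(): the state, without advancing time (a new reading comes with each control period).
- robot.capture(name): name is "side" or "top" or "wrist"; returns a dict with "image" (384x512x3 uint8, red, green, blue), "intrinsics" (3x3 intrinsics, pixels), "k1" (the pictures are not rectified: a ray, as slopes to the right and down, at radius r is drawn at 1 + k1 r^2 times it, then the intrinsics apply), "cam_to_world" (4x4, takes a point from camera to world coordinates). Camera axes: x right, y up, looking along -z (the intrinsics and any distortion apply to the point x, -y, -z); pixel columns grow to the right and rows downward; lengths in mm; the calibration is good to about 2 mm. A picture is of the moment at which its call begins. There is no depth.
- robot.hand_in(): hands the job in, once; it reports no verdict.
The state is a dict: "clock": time; "joint_positions": joint angles; "qvel": joint speeds; "joint_efforts": joint torques, N m; "eef_pos": TCP position; "tool_rot": TCP orientation; "force": force on the tool from outside, world axes, zero at the start; "moment": the same for the moment, N m; "finger_gap": finger opening in mm.
Only numpy, scipy, OpenCV 4.12 (cv2) and the standard library are available. Lean on these libraries where they do the work, as an engineer would, in place of code of your own. Each camera call takes 0.05 s, during which the arm holds its last target. There are 200 camera calls.

TASK

Pick up the black salt cellar by its knob and set it on the bare front ledge of the oak tray. Then slide it along the tray floor into the row between the red-lidded and the white-lidded jar, letting the jars be nudged apart, until it is fully home against the back rail, and let go. Keep all three jars upright and in the row, never lift the cellar over the row, and leave the measuring cup, oak box and spatula where they are.

Things in the scene. Friction and masses are not known exactly. Their poses are not given: they have to be found in the camera images.
- cellar_centre (a point): centre (half-way up, 58 mm above its underside) of the lidded black salt cellar, one rigid glazed piece of about 0.42 kg: round body 66 mm in diameter and 82 mm high, then on its axis a round knob 26 mm in diameter and 34 mm high (116 mm in all); z up. It stands on the worktop to the left or right of the tray
- tray: fixed low oak tray, 180 (x) by 316 mm (y); origin at the centre of its underside, x from the open front to the back rail, y along the row. Top of floor at z = 10 mm. Back rail: inner face x = +82 mm; end rails: inner faces y = +-150 mm, from x = 0 back; rail tops z = 40 mm. Front ledge (x -90 to 0 mm) bare, no lip. The cellar is home with its axis at x = +49 mm
- jar_red_centre (a point): centre (half-way up, 40 mm above its underside) of the hexagonal glass jar with the red lid, at one end of the row (either end): 60 mm across flats (side faces towards its neighbours), 69 mm corner to corner front to back, 80 mm high with lid, about 0.28 kg, loose on the tray floor
- jar_white_centre (a point): centre (half-way up, 40 mm above its underside) of the hexagonal glass jar with the white lid, in the middle of the row: 60 mm across flats (side faces towards its neighbours), 69 mm corner to corner front to back, 80 mm high with lid, about 0.28 kg, loose on the tray floor. Gaps in the row are 40 to 56 mm, and the slippery jars (friction about 0.25) slide at a few newtons
- jar_green_centre (a point): centre (half-way up, 40 mm above its underside) of the hexagonal glass jar with the green lid, at the other end of the row: 60 mm across flats (side faces towards its neighbours), 69 mm corner to corner front to back, 80 mm high with lid, about 0.28 kg, loose on the tray floor
- cup: stainless measuring cup standing on the worktop, 80 mm in diameter, 55 mm high, flat handle reaching 133 mm from its axis along its -x; origin at the centre of its underside; leave alone
- oak_box: closed hinged oak box, 104 mm (x) by 134 mm (y) by 68 mm high; origin at the centre of its underside; leave alone
- spatula: bamboo spatula lying flat along its x axis, 200 mm long, 50 mm wide, 7 mm thick; origin at the middle of its underside; leave alone
Things that resemble listed ones, but are neither listed nor needed, are in the scene too. Leave any yellow look-alike of the part that bears cellar_centre alone.

How it is judged:
By the outcome, as a careful person would: the job done as asked, in the order asked, and still so for the second after the job is handed in, with the robot touching nothing.
It also fails if it takes over 48 s, if anything falls off the work surface, if the arm or the gripper's body presses on something with over 40 N, if the wrist force passes 120 N, or if a joint passes its speed limit or range.

## Working session

There is one attempt and no reset: what is moved stays moved. The work goes in short steps, Python scripts to look and compute and a tool call to move; the robot and the scene stay as the last step left them, time stands still between calls to the robot, and variables do not carry over. Pictures are saved under pics/ and viewed, about 8 in all and at most 12, crops included, and the job is handed in when it is done.

Besides the shell and the picture viewer there is one more tool, called after "Emit:" as name([rows], argument=value, ...), one row to a line, values as JSON. play_rows: Moves the arm, as the interface text tells. Its arguments: {"type":"object","properties":{"commands":{"type":"array","items":{"type":"object","properties":{"travel":{"type":"array","items":{"type":"number"}},"dr":{"type":"array","items":{"type":"number"}},"jaw":{"type":"number"}}}}},"required":["commands"]}

```bash
mkdir -p pics
cat > h.py <<'E'
import numpy as np, cv2
from plant import robot
def snap(n,tag):
    c=robot.capture(n); cv2.imwrite(f'pics/{tag}.png',c['image'][:,:,::-1]); np.savez(f'pics/{tag}.npz',**c); return c
def load(tag): return dict(np.load(f'pics/{tag}.npz'))
def ray(c,u,v):
    K=c['intrinsics'];k=float(c['k1']);d=np.array([(u-K[0,2])/K[0,0],(v-K[1,2])/K[1,1]]);s=d.copy()
    for _ in range(20): s=d/(1+k*(s@s))
    T=c['cam_to_world'];return T[:3,3],T[:3,:3]@np.array([s[0],-s[1],-1])
def onz(c,u,v,z):
    o,d=ray(c,u,v);return o+d*(z-o[2])/d[2]
def proj(c,p):
    T=c['cam_to_world'];q=T[:3,:3].T@(np.array(p)-T[:3,3]);s=np.array([q[0],-q[1]])/-q[2]
    s=s*(1+float(c['k1'])*(s@s));K=c['intrinsics'];return K[0,0]*s[0]+K[0,2],K[1,1]*s[1]+K[1,2]
def tri(*r):
    A=0;b=0
    for o,d in r:
        d=d/np.linalg.norm(d);P=np.eye(3)-np.outer(d,d);A=A+P;b=b+P@o
    return np.linalg.solve(A,b)
E
python3 - <<'E'
from h import *
for n in ['side','top']:
    c=snap(n,n+'0'); print(n,c['cam_to_world'].round(2).tolist(),c['intrinsics'].tolist(),c['k1'])
a=cv2.imread('pics/side0.png');b=cv2.imread('pics/top0.png')
for n,i in(('side',a),('top',b)): cv2.imwrite(f'pics/{n}0b.png',cv2.resize(i,(800,600),interpolation=cv2.INTER_CUBIC))
s=robot.get_state();print(s)
E
```

```text
side [[-0.98, 0.14, -0.14, 327.89], [-0.2, -0.68, 0.71, 869.72], [0.0, 0.72, 0.69, 890.12], [0.0, 0.0, 0.0, 1.0]] [[394.75542777625526, 0.0, 250.741080193704], [0.0, 394.75542777625526, 189.49492011701696], [0.0, 0.0, 1.0]] -0.13677362177594443
top [[0.03, 0.99, -0.13, 400.03], [-1.0, 0.03, 0.04, 52.38], [0.05, 0.13, 0.99, 1002.8], [0.0, 0.0, 0.0, 1.0]] [[348.5718137954458, 0.0, 257.6890442884815], [0.0, 348.5718137954458, 189.65076827353056], [0.0, 0.0, 1.0]] 0.028225169509393674
{'clock': 0.1, 'joint_positions': array([63.41449747, 29.90471714, -2.0809648 , 91.66967018,  1.21542278,
       58.50512114, -6.4627305 ]), 'qvel': array([-0.06246439, -0.10409925,  0.09352124, -0.11588785, -0.00507437,
        0.05201223,  0.024023  ]), 'joint_efforts': array([ 6.74402516e-03, -9.28482127e+01,  1.98629647e+00, -3.70536339e+01,
        1.84331217e-02,  5.31952071e-03,  3.42236319e-05]), 'eef_pos': array([ 239.6627229 , -576.90169782,  230.79979953]), 'tool_rot': array([[ 9.23458588e-01,  3.83697828e-01, -4.61805590e-04],
       [ 3.83698097e-01, -9.23458163e-01,  8.89635986e-04],
       [-8.51067458e-05, -9.98735917e-04, -9.99999498e-01]]), 'force': array([ 1.0795939 ,  0.44406343, -0.4552617 ]), 'moment': array([ 0.03164704,  0.01722226, -0.03240358]), 'finger_gap': 85.22570705240919}
```

View pics/top0b.png

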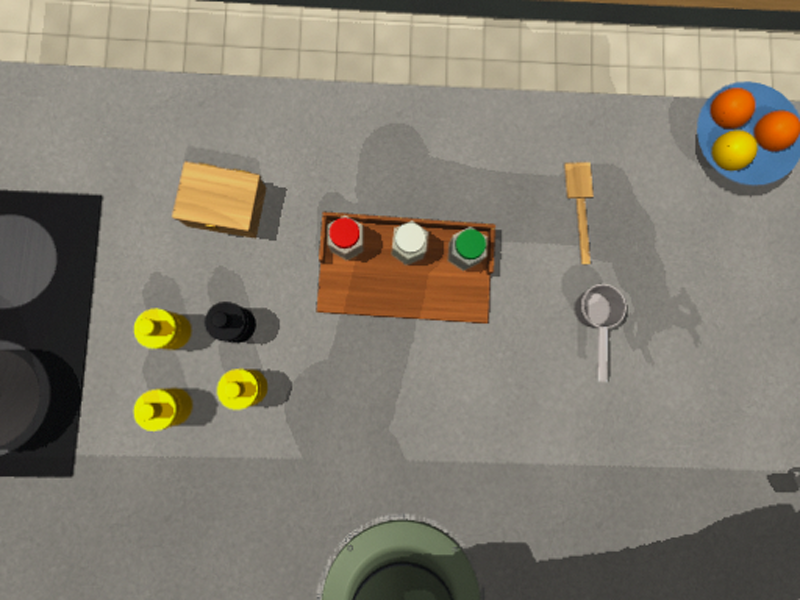

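View pics/side0b.png

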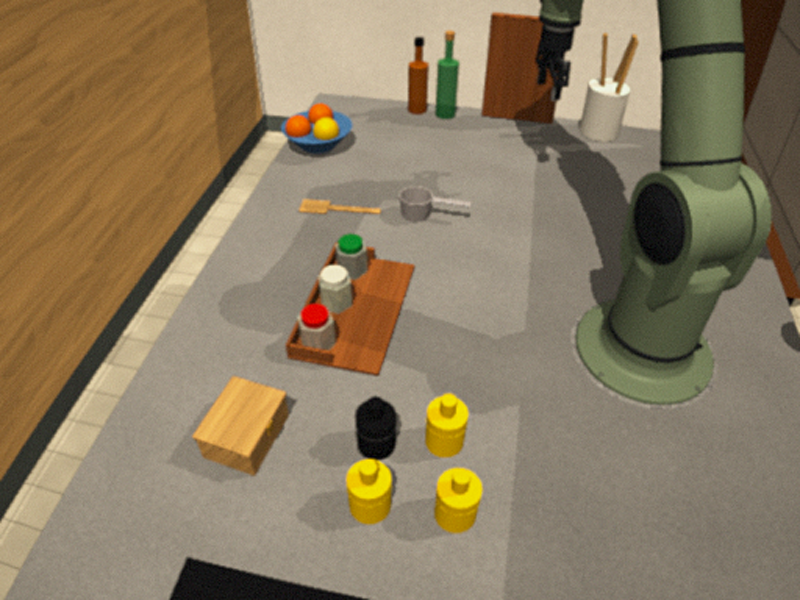

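Top view (800x600 scale): the black cellar is at (230,322), with three yellow look-alikes at (157,328), (157,410) and (240,388). Red, white and green lids are at (345,234), (410,242) and (470,246). In the side view the black cellar is at (376,428). Only the black one fits the description. I'll confirm it in an enlarged crop and measure.

Run:
```python
from h import *
t=load('top0');s=load('side0')
A=cv2.imread('pics/top0.png')[180:240,115:195];B=cv2.imread('pics/side0.png')[245:300,210:290]
f=lambda i,m:cv2.resize(np.clip(i.astype(float)*m,0,255).astype('uint8'),(400,300),interpolation=cv2.INTER_CUBIC)
C=cv2.imread('pics/top0.png')[130:211,200:320];D=cv2.imread('pics/side0.png')[145:243,175:275]
cv2.imwrite('pics/crop.png',np.vstack([np.hstack([f(A,2.5),f(B[:55],2.5)]),np.hstack([f(C,1),f(D[:75],1)])]))
def cen(img,lo,hi,box):
    h=cv2.cvtColor(img,cv2.COLOR_RGB2HSV);m=cv2.inRange(h,lo,hi);x0,y0,x1,y1=box
    k=np.zeros_like(m);k[y0:y1,x0:x1]=m[y0:y1,x0:x1]
    cs,_=cv2.findContours(k,cv2.RETR_EXTERNAL,cv2.CHAIN_APPROX_NONE);c=max(cs,key=cv2.contourArea)
    M=cv2.moments(c);return (M['m10']/M['m00'],M['m01']/M['m00']),cv2.contourArea(c),cv2.boundingRect(c)
for n,lo,hi in [('red',(0,180,80),(6,255,255)),('green',(50,120,40),(80,255,255)),('white',(15,0,165),(45,60,255))]:
    a=cen(t['image'],lo,hi,(205,135,315,175));b=cen(s['image'],lo,hi,(185,145,240,215))
    print(n,a,b,tri(ray(t,*a[0]),ray(s,*b[0])).round(1),onz(t,*a[0],80+10).round(1),onz(s,*b[0],90).round(1))
for n,c,bx in(('top',t,(115,180,195,240)),('side',s,(220,245,270,300))):
    print(n,cen(c['image'],(0,0,0),(180,255,45),bx))
```

```text
red ((220.0344827586207, 148.71008939974456), 261.0, (211, 140, 19, 19)) ((200.9720812182741, 201.41624365482232), 197.0, (193, 194, 17, 16)) [626.2 118.2  84.1] [624.6 117.7  90. ] [624.2 123.7  90. ]
green ((300.79174725983233, 155.87685364281108), 258.5, (292, 147, 19, 19)) ((223.84883720930233, 155.48837209302326), 129.0, (217, 150, 15, 12)) [ 615.  -100.4   83.2] [613.5 -99.3  90. ] [612.5 -92.2  90. ]
white ((261.751966122202, 151.8723532970357), 275.5, (251, 142, 22, 23)) ((212.9522417153996, 176.60721247563353), 171.0, (205, 170, 18, 16)) [622.2   5.7  82.2] [620.4   6.1  90. ] [619.3  14.1  90. ]
top ((147.0933443800055, 206.3236674951671), 603.5, (131, 194, 33, 25))
side ((240.30600737367163, 274.06766428106704), 768.5, (228, 254, 26, 40))
```

View pics/crop.png

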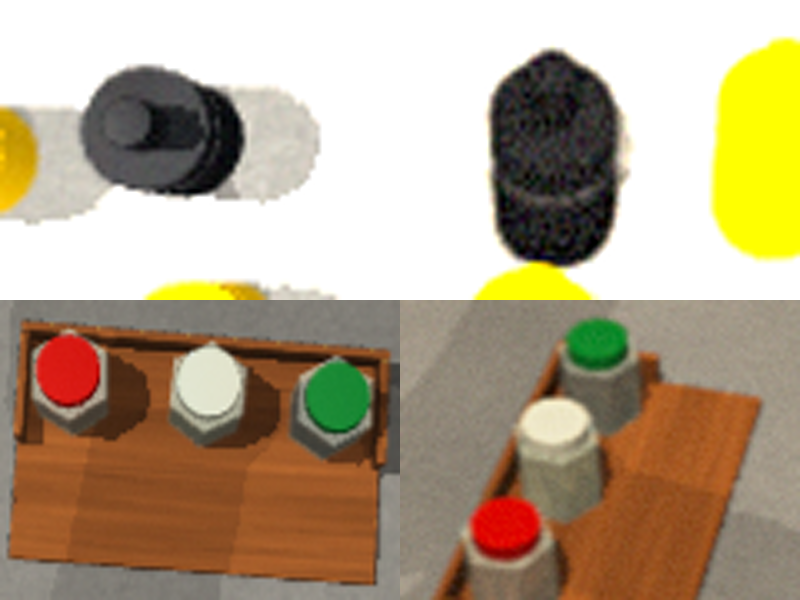

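The crop confirms a single black cellar: knob top at top-image px about (140.2,204.0) and side px about (239.6,256). The white-to-red gap lies on the tray's left side. Next, tray pose and knob height.

Run:
```python
from h import *
t=load('top0');s=load('side0')
g=lambda u,v:(200+u/3.3333-.35,130+v/3.7037-.37)
c=[onz(t,*g(8,557),10),onz(t,*g(375,583),10),onz(t,*g(389,352),40),onz(t,*g(22,322),40)]
print(np.round(c,1)); FL,FR,BR,BL=c
for a,b in((FL,FR),(BL,BR),(FL,BL),(FR,BR)):
    d=b-a;print(np.hypot(*d[:2]).round(1),np.degrees(np.arctan2(d[1],d[0])).round(2))
o=sum(c)/4;print('o',o)
# knob
k=tri(ray(t,140.2,204.0),ray(s,239.6,256.3));print('knob tri',k,onz(t,140.2,204.,116))
# body base / side silhouettes: top-disc at z=82 centre in top view
print('lid',onz(t,115+146/5-.4,180+128/5-.4,82))
P=lambda z:[np.round(proj(s,[k[0],k[1],z]),1)]
print(P(0),P(82),P(116))
w=snap('wrist','w0');print(w['cam_to_world'].round(2).tolist(),w['intrinsics'].round(1).tolist(),w['k1'])
st=robot.get_state();R=st['tool_rot'];T=w['cam_to_world'];print((R.T@(T[:3,3]-st['eef_pos'])).round(1),(R.T@T[:3,:3]).round(3))
```

```text
[[ 272.2  157.    10. ]
 [ 260.  -148.8   10. ]
 [ 432.3 -153.4   40. ]
 [ 445.3  150.9   40. ]]
306.1 -92.27
304.5 -92.46
173.3 -2.03
172.3 -1.5
o [352.45721114   1.42908607  25.        ]
knob tri [468.48394139 308.77500117 116.46907628] [468.334908   308.88599826 116.        ]
lid [468.11492671 309.3171157   82.        ]
[array([240.4, 282.9])] [array([239.9, 264.7])] [array([239.7, 256.4])]
[[0.38, 0.87, 0.3, 317.5], [-0.92, 0.36, 0.12, -546.1], [-0.0, -0.33, 0.94, 374.74], [0.0, 0.0, 0.0, 1.0]] [[310.0, 0.0, 254.6], [0.0, 310.0, 191.5], [0.0, 0.0, 1.0]] -0.05322899128282324
[  83.7    1.2 -143.9] [[-0.001  0.945  0.327]
 [ 1.     0.001 -0.   ]
 [-0.     0.327 -0.945]]
```

Run:
```python
from h import *
t=load('top0')
g=lambda u,v:(200+u/3.3333-.35,130+(v-300)/3.7037-.37)
c=[onz(t,*g(8,557),10),onz(t,*g(375,583),10),onz(t,*g(389,352),40),onz(t,*g(22,322),40)]
print(np.round(c,1)); FL,FR,BR,BL=c
for a,b in((FL,FR),(BL,BR),(FL,BL),(FR,BR)):
    d=b-a;print(np.hypot(*d[:2]).round(1),np.degrees(np.arctan2(d[1],d[0])).round(2))
o=sum(c)/4;th=np.radians(-2.3)
R=np.array([[np.cos(th),-np.sin(th)],[np.sin(th),np.cos(th)]])
print('o',o)
for n,p in(('red',(624.6,117.7)),('white',(620.4,6.1)),('green',(613.5,-99.3))): print(n,(R.T@(np.array(p)-o[:2])).round(1))
```

```text
[[ 496.1  168.2   10. ]
 [ 486.2 -147.3   10. ]
 [ 662.5 -151.8   40. ]
 [ 673.3  161.5   40. ]]
315.6 -91.8
313.5 -91.97
177.2 -2.15
176.3 -1.45
o [579.512299     7.66281087  25.        ]
red [ 40.6 111.8]
white [40.9  0.1]
green [  38.3 -105.5]
```

Emit:
play_rows([
  {"travel": [58,0,0],"dr": [0,0,-5.3],"jaw": 1},
  {"travel": [58,0,0],"dr": [0,0,-5.3],"jaw": 1},
  {"travel": [58,0,0],"dr": [0,0,-5.3],"jaw": 1},
  {"travel": [58,0,0],"dr": [0,0,-5.3],"jaw": 1},
  {"travel": [58,0,0],"dr": [0,0,-5.3],"jaw": 1},
  {"travel": [58,0,0],"dr": [0,0,-5.3],"jaw": 1},
  {"travel": [58,0,0],"dr": [0,0,-5.3],"jaw": 1},
  {"travel": [58,0,0],"dr": [0,0,-5.3],"jaw": 1},
  {"travel": [58,0,0],"dr": [0,0,-5.3],"jaw": 1},
  {"travel": [58,0,0],"dr": [0,0,-5.3],"jaw": 1},
])

```text
clock: 1.4
eef_pos: [629.2, -160.3, 227.4]
tool_rot: [[0.23, 0.973, -0.004], [0.973, -0.23, 0.001], [-0.0, -0.005, -1.0]]
force: [0.5, 0.2, 0.6]
finger_gap: 85.6
```

```bash
cat >> h.py <<'E'
def plan(goal,yaw=-1.85):
    "remaining shift in tool axes and turn (tool rotvec) to tool pointing down, tool y at azimuth yaw"
    from scipy.spatial.transform import Rotation as Ro
    s=robot.get_state();R=s['tool_rot'];a=np.radians(yaw);y=np.array([np.cos(a),np.sin(a),0]);z=np.array([0,0,-1.]);G=np.c_[np.cross(y,z),y,z]
    print('t',round(s['clock'],2),'pos',s['eef_pos'].round(1),'yaw',np.degrees(np.arctan2(R[1,1],R[0,1])).round(2),'tilt',np.degrees(np.arccos(-R[2,2])).round(2),'F',s['force'].round(1),'M',s['moment'].round(2),'gap',round(s['finger_gap'],1))
    print(' shift in final tool axes',(G.T@(np.array(goal)-s['eef_pos'])).round(1),'in present',(R.T@(np.array(goal)-s['eef_pos'])).round(1),'turn',np.degrees(Ro.from_matrix(R.T@G).as_rotvec()).round(2))
E
python3 -c "
from h import *
plan([468.4,309,200])"
```

```text
t 1.4 pos [ 629.2 -160.3  227.4] yaw -13.31 tilt 0.26 F [0.5 0.2 0.6] M [-0.03 -0.04  0.02] gap 85.6
 shift in final tool axes [ 463.9 -175.9   27.4] in present [ 419.7 -264.4   28.5] turn [ -0.26  -0.02 -11.46]
```

Emit:
play_rows([
  {"travel": [45,-20,0],"dr": [0,0,-5.7],"jaw": 1},
  {"travel": [46,-19,0],"dr": [0,0,-5.7],"jaw": 1},
  {"travel": [47,-18,0],"dr": [0,0,0],"jaw": 1},
  {"travel": [47,-18,0],"dr": [0,0,0],"jaw": 1},
  {"travel": [0,0,0],"dr": [0,0,0],"jaw": 1},
  {"travel": [0,0,0],"dr": [0,0,0],"jaw": 1},
  {"travel": [0,0,0],"dr": [0,0,0],"jaw": 1},
  {"travel": [0,0,0],"dr": [0,0,0],"jaw": 1},
  {"travel": [0,0,0],"dr": [0,0,0],"jaw": 1},
  {"travel": [0,0,0],"dr": [0,0,0],"jaw": 1},
])

```text
clock: 2.65
eef_pos: [572.0, 39.5, 226.1]
tool_rot: [[0.021, 1.0, -0.007], [1.0, -0.021, 0.003], [0.003, -0.007, -1.0]]
force: [0.6, 0.2, -0.1]
finger_gap: 85.7
```

```bash
python3 -c "
from h import *
plan([468.4,309,220])
snap('wrist','w1');cv2.imwrite('pics/w1b.png',cv2.resize(cv2.imread('pics/w1.png'),(800,600)))"
```

```text
t 2.65 pos [572.   39.5 226.1] yaw -1.22 tilt 0.4 F [ 0.6  0.2 -0.1] M [0.04 0.01 0.  ] gap 85.7
 shift in final tool axes [ 266.  -112.3    6.1] in present [ 267.2 -109.3    7.5] turn [-0.38 -0.14  0.63]
```

View pics/w1b.png

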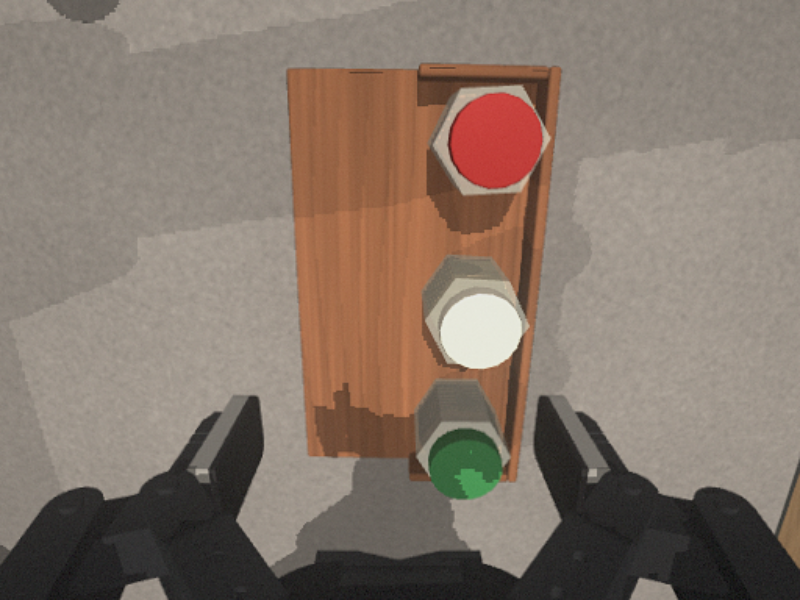

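Wrist view (800 scale): tray front corners are at (288,70) and (309,455), and the outer back rail corners at (560,68) and (517,481). Red lid (496,140), white (481,330), green (465,463).

Run:
```python
from h import *
w=load('w1');t=load('top0');q=lambda u,v,z:onz(w,u*.64-.18,v*.64-.18,z)
c=[q(288,70,10),q(309,455,10),q(517,481,40),q(560,68,40)];print(np.round(c,1));FL,FR,BR,BL=c
for a,b in((FL,FR),(BL,BR),(FL,BL),(FR,BR)):
    d=b-a;print(np.hypot(*d[:2]).round(1),np.degrees(np.arctan2(d[1],d[0])).round(2))
o=sum(c)/4;th=np.radians(-1.9);R=np.array([[np.cos(th),-np.sin(th)],[np.sin(th),np.cos(th)]])
print('o',o)
for n,p,tt in(('red',(496,140),(220.03,148.71)),('white',(481,330),(261.75,151.87)),('green',(465,463),(300.79,155.88))):
    L=q(*p,90);k=tri(ray(w,p[0]*.64-.18,p[1]*.64-.18),ray(t,*tt));print(n,L.round(1),(R.T@(L-o)[:2]).round(1),'tri top-wrist',k.round(1))
print('floor FL tri',tri(ray(w,288*.64-.18,70*.64-.18),ray(t,200+8/3.3333-.35,130+257/3.7037-.37)).round(1))
```

```text
[[ 497.7  166.2   10. ]
 [ 486.7 -146.9   10. ]
 [ 665.8 -154.    40. ]
 [ 675.   160.3   40. ]]
313.3 -92.01
314.4 -91.68
177.4 -1.92
179.2 -2.26
o [581.29820655   6.39526095  25.        ]
red [626.8 117.9  90. ] [ 41.8 113. ] tri top-wrist [628.5 118.2  77.4]
white [622.    4.5  90. ] [40.8 -0.5] tri top-wrist [620.6   6.1  93. ]
green [614.5 -95.7  90. ] [  36.6 -100.9] tri top-wrist [ 615.2 -100.3   83.9]
floor FL tri [496.6 167.8   4.9]
```

Emit:
play_rows([
  {"travel": [45,-18,0],"dr": [-0.4,0,0.6],"jaw": 1},
  {"travel": [45,-18,0],"dr": [0,0,0],"jaw": 1},
  {"travel": [45,-18,0],"dr": [0,0,0],"jaw": 1},
  {"travel": [45,-18,0],"dr": [0,0,0],"jaw": 1},
  {"travel": [45,-18,0],"dr": [0,0,0],"jaw": 1},
  {"travel": [42,-18,0],"dr": [0,0,0],"jaw": 1},
  {"travel": [0,0,0],"dr": [0,0,0],"jaw": 1},
  {"travel": [0,0,0],"dr": [0,0,0],"jaw": 1},
  {"travel": [0,0,0],"dr": [0,0,0],"jaw": 1},
  {"travel": [0,0,0],"dr": [0,0,0],"jaw": 1},
])

```text
clock: 3.95
eef_pos: [470.9, 315.3, 226.7]
tool_rot: [[0.037, 0.999, 0.002], [0.999, -0.037, 0.002], [0.002, 0.002, -1.0]]
force: [-0.6, 0.4, -0.2]
finger_gap: 84.9
```

```bash
python3 -c "
from h import *
plan([468.4,309,160])
c=snap('wrist','w2')
i=np.clip(cv2.imread('pics/w2.png').astype(float)*1.8,0,255).astype('uint8')
for p,col in(([468.4,309,116],(0,0,255)),([468.4,309,82],(0,255,0))): cv2.drawMarker(i,tuple(int(round(x)) for x in proj(c,p)),col,0,8,1)
cv2.imwrite('pics/w2b.png',cv2.resize(i,(800,600)))"
```

```text
t 3.95 pos [470.9 315.3 226.7] yaw -2.14 tilt 0.17 F [-0.6  0.4 -0.2] M [0.01 0.   0.06] gap 84.9
 shift in final tool axes [-6.4 -2.3 66.7] in present [-6.5 -2.4 66.7] turn [ 0.09 -0.14 -0.29]
```

View pics/w2b.png

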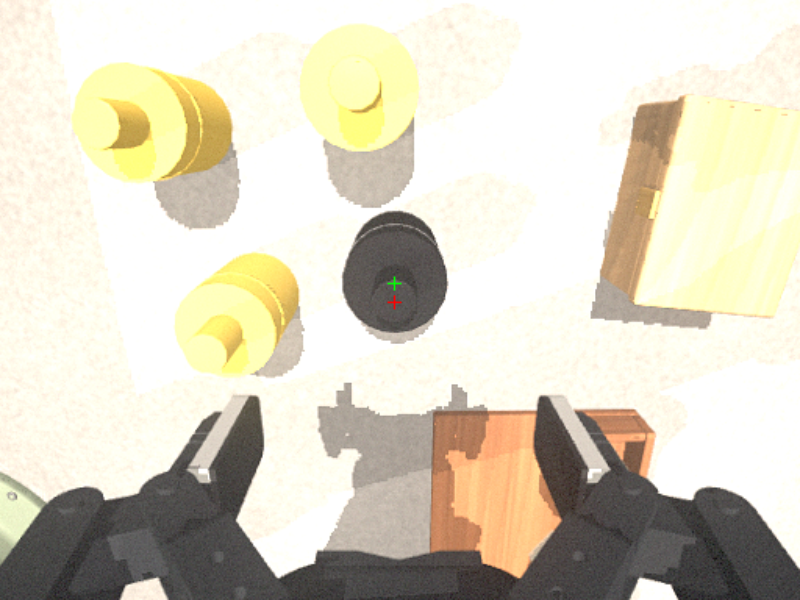

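Projected knob centre lands on the knob (394,300), with the yellow ones clear of the fingers. Descending to TCP z of about 85.

Emit:
play_rows([
  {"travel": [-6.5,-2.5,25],"dr": [0,0,-0.3],"jaw": 1},
  {"travel": [0,0,30],"dr": [0,0,0],"jaw": 1},
  {"travel": [0,0,20],"dr": [0,0,0],"jaw": 1},
  {"travel": [0,0,10],"dr": [0,0,0],"jaw": 1},
  {"travel": [0,0,10],"dr": [0,0,0],"jaw": 1},
  {"travel": [0,0,10],"dr": [0,0,0],"jaw": 1},
  {"travel": [0,0,0],"dr": [0,0,0],"jaw": 1},
  {"travel": [0,0,0],"dr": [0,0,0],"jaw": 1},
  {"travel": [0,0,0],"dr": [0,0,0],"jaw": 1},
  {"travel": [0,0,0],"dr": [0,0,0],"jaw": 1},
])

```text
clock: 5.25
eef_pos: [471.2, 307.6, 120.7]
tool_rot: [[0.036, 0.999, 0.006], [0.999, -0.036, 0.004], [0.005, 0.006, -1.0]]
force: [-0.3, 0.5, 0.2]
finger_gap: 85.5
```

```bash
python3 -c "
from h import *
plan([468.4,309,85])"
```

```text
t 5.25 pos [471.2 307.6 120.7] yaw -2.07 tilt 0.42 F [-0.3  0.5  0.2] M [-0.05 -0.05  0.02] gap 85.5
 shift in final tool axes [ 1.3 -2.8 35.7] in present [ 1.1 -3.1 35.7] turn [ 0.33 -0.26 -0.22]
```

Emit:
play_rows([
  {"travel": [1,-3,9],"dr": [0.3,-0.3,0],"jaw": 1},
  {"travel": [0,0,9],"dr": [0,0,0],"jaw": 1},
  {"travel": [0,0,8],"dr": [0,0,0],"jaw": 1},
  {"travel": [0,0,6],"dr": [0,0,0],"jaw": 1},
  {"travel": [0,0,3],"dr": [0,0,0],"jaw": 1},
  {"travel": [0,0,0],"dr": [0,0,0],"jaw": 1},
  {"travel": [0,0,0],"dr": [0,0,0],"jaw": 1},
  {"travel": [0,0,0],"dr": [0,0,0],"jaw": 0.3},
  {"travel": [0,0,0],"dr": [0,0,0],"jaw": 0},
  {"travel": [0,0,0],"dr": [0,0,0],"jaw": 0},
])

```text
clock: 6.5
eef_pos: [468.2, 308.9, 83.4]
tool_rot: [[0.036, 0.999, 0.0], [0.999, -0.036, -0.001], [-0.001, 0.0, -1.0]]
force: [0.6, 0.2, -0.5]
finger_gap: 42.7
```

```bash
python3 -c "
from h import *
plan([468.4,309,85])"
```

```text
t 6.5 pos [468.2 308.9  83.4] yaw -2.08 tilt 0.05 F [ 0.6  0.2 -0.5] M [0.06 0.   0.05] gap 42.7
 shift in final tool axes [ 0.1  0.2 -1.6] in present [ 0.1  0.2 -1.6] turn [ 0.02  0.05 -0.23]
```

Back up 3 mm and close.

Emit:
play_rows([
  {"travel": [0,0,-3],"dr": [0,0,0],"jaw": 0},
  {"travel": [0,0,0],"dr": [0,0,0],"jaw": -0.3},
  {"travel": [0,0,0],"dr": [0,0,0],"jaw": -1},
  {"travel": [0,0,0],"dr": [0,0,0],"jaw": -1},
  {"travel": [0,0,0],"dr": [0,0,0],"jaw": -1},
  {"travel": [0,0,0],"dr": [0,0,0],"jaw": -1},
  {"travel": [0,0,0],"dr": [0,0,0],"jaw": -1},
  {"travel": [0,0,0],"dr": [0,0,0],"jaw": -1},
  {"travel": [0,0,0],"dr": [0,0,0],"jaw": -1},
  {"travel": [0,0,0],"dr": [0,0,0],"jaw": -1},
])

```text
clock: 7.75
eef_pos: [468.4, 308.9, 86.8]
tool_rot: [[0.036, 0.999, 0.001], [0.999, -0.036, -0.001], [-0.001, 0.001, -1.0]]
force: [0.0, 0.2, 1.9]
finger_gap: 24.7
```

```bash
python3 -c "
from h import *
plan([468.4,309,150])"
```

```text
t 7.75 pos [468.4 308.9  86.8] yaw -2.08 tilt 0.06 F [0.  0.2 1.9] M [ 0.01  0.06 -0.03] gap 24.7
 shift in final tool axes [  0.1   0.  -63.2] in present [  0.1   0.1 -63.2] turn [ 0.04  0.04 -0.23]
```

Emit:
play_rows([
  {"travel": [0,0,-10],"dr": [0,0,0],"jaw": -1},
  {"travel": [0,0,-15],"dr": [0,0,0],"jaw": -1},
  {"travel": [0,0,-15],"dr": [0,0,0],"jaw": -1},
  {"travel": [0,0,-15],"dr": [0,0,0],"jaw": -1},
  {"travel": [0,0,-5],"dr": [0,0,0],"jaw": -1},
  {"travel": [0,0,0],"dr": [0,0,0],"jaw": -1},
  {"travel": [-15,4,0],"dr": [0,0,0],"jaw": -1},
  {"travel": [-25,7,0],"dr": [0,0,0],"jaw": -1},
  {"travel": [-30,8,0],"dr": [0,0,0],"jaw": -1},
  {"travel": [-30,8,0],"dr": [0,0,0],"jaw": -1},
])

```text
clock: 9.0
eef_pos: [491.1, 203.6, 149.9]
tool_rot: [[0.034, 0.999, -0.002], [0.999, -0.034, -0.002], [-0.002, -0.002, -1.0]]
force: [-0.2, 0.6, -3.4]
finger_gap: 24.5
```

```bash
python3 -c "
from h import *
plan([530,63.5,130])"
```

```text
t 9.0 pos [491.1 203.6 149.9] yaw -1.92 tilt 0.15 F [-0.2  0.6 -3.4] M [ 0.01 -0.01 -0.  ] gap 24.5
 shift in final tool axes [-138.8   43.4   19.9] in present [-138.7   43.6   20.1] turn [-0.09  0.12 -0.07]
```

Emit:
play_rows([
  {"travel": [-25,8,0],"dr": [0,0,0],"jaw": -1},
  {"travel": [-25,8,0],"dr": [0,0,0],"jaw": -1},
  {"travel": [-25,8,0],"dr": [0,0,0],"jaw": -1},
  {"travel": [-25,8,0],"dr": [0,0,0],"jaw": -1},
  {"travel": [-20,6,0],"dr": [0,0,0],"jaw": -1},
  {"travel": [-10,3,0],"dr": [0,0,0],"jaw": -1},
  {"travel": [0,0,6],"dr": [0,0,0],"jaw": -1},
  {"travel": [0,0,6],"dr": [0,0,0],"jaw": -1},
  {"travel": [0,0,6],"dr": [0,0,0],"jaw": -1},
  {"travel": [0,0,0],"dr": [0,0,0],"jaw": -1},
])

```text
clock: 10.25
eef_pos: [525.6, 59.8, 127.1]
tool_rot: [[0.039, 0.999, -0.009], [0.999, -0.039, -0.006], [-0.006, -0.008, -1.0]]
force: [-0.3, 0.5, -3.5]
finger_gap: 24.5
```

```bash
python3 -c "
from h import *
plan([534,63.5,97])
c=snap('top','t1');snap('wrist','w3')
a=cv2.resize(cv2.imread('pics/t1.png')[120:240,190:330],(400,343));b=cv2.resize(cv2.imread('pics/w3.png'),(400,300))
cv2.imwrite('pics/c3.png',np.hstack([a[:300],b]))"
```

```text
t 10.25 pos [525.6  59.8 127.1] yaw -2.22 tilt 0.59 F [-0.3  0.5 -3.5] M [-0.01 -0.02 -0.04] gap 24.5
 shift in final tool axes [ 3.9  8.3 30.1] in present [ 4.2  8.5 30. ] turn [-0.49  0.34 -0.37]
```

View pics/c3.png

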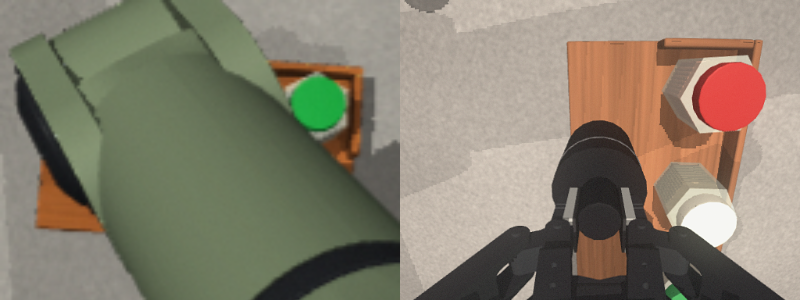

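The cellar hangs upright at tray x of about -55, in line with the red-white gap. Lowering onto the ledge.

Emit:
play_rows([
  {"travel": [4,8,5],"dr": [-0.5,0.3,-0.3],"jaw": -1},
  {"travel": [0,0,6],"dr": [0,0,0],"jaw": -1},
  {"travel": [0,0,6],"dr": [0,0,0],"jaw": -1},
  {"travel": [0,0,5],"dr": [0,0,0],"jaw": -1},
  {"travel": [0,0,0],"dr": [0,0,0],"jaw": -1},
  {"travel": [0,0,0],"dr": [0,0,0],"jaw": -1},
  {"travel": [0,0,0],"dr": [0,0,0],"jaw": -1},
  {"travel": [0,0,0],"dr": [0,0,0],"jaw": -1},
  {"travel": [0,0,0],"dr": [0,0,0],"jaw": -1},
  {"travel": [0,0,0],"dr": [0,0,0],"jaw": -1},
])

```text
clock: 11.6
eef_pos: [535.0, 63.9, 104.5]
tool_rot: [[0.033, 0.999, 0.003], [0.999, -0.033, -0.0], [0.0, 0.003, -1.0]]
force: [0.3, -0.3, -3.1]
finger_gap: 24.6
```

```bash
python3 -c "
from h import *
plan([534,63.5,97])"
```

```text
t 11.6 pos [535.   63.9 104.5] yaw -1.91 tilt 0.15 F [ 0.3 -0.3 -3.1] M [-0.03  0.02 -0.03] gap 24.6
 shift in final tool axes [-0.4 -1.   7.5] in present [-0.4 -1.   7.5] turn [ 0.15 -0.   -0.06]
```

Emit:
play_rows([
  {"travel": [0,0,2.5],"dr": [0,0,0],"jaw": -1},
  {"travel": [0,0,2],"dr": [0,0,0],"jaw": -1},
  {"travel": [0,0,1.5],"dr": [0,0,0],"jaw": -1},
  {"travel": [0,0,1],"dr": [0,0,0],"jaw": -1},
  {"travel": [0,0,0],"dr": [0,0,0],"jaw": -1},
  {"travel": [0,0,0],"dr": [0,0,0],"jaw": -1},
  {"travel": [0,0,0],"dr": [0,0,0],"jaw": -1},
  {"travel": [0,0,0],"dr": [0,0,0],"jaw": -1},
  {"travel": [0,0,0],"dr": [0,0,0],"jaw": -1},
  {"travel": [0,0,0],"dr": [0,0,0],"jaw": -1},
])

```text
clock: 12.85
eef_pos: [535.0, 63.8, 97.0]
tool_rot: [[0.033, 0.999, 0.003], [0.999, -0.033, -0.0], [-0.0, 0.003, -1.0]]
force: [0.9, -0.2, -4.2]
finger_gap: 24.4
```

```bash
python3 -c "
from h import *
plan([534,63.5,97])"
```

```text
t 12.85 pos [535.   63.8  97. ] yaw -1.91 tilt 0.15 F [ 0.9 -0.2 -4.2] M [ 0.01 -0.07  0.06] gap 24.4
 shift in final tool axes [-0.4 -1.  -0. ] in present [-0.4 -1.  -0.1] turn [ 0.15  0.   -0.06]
```

Emit:
play_rows([
  {"travel": [0,0,0.8],"dr": [0.1,0,0],"jaw": -1},
  {"travel": [0,0,0],"dr": [0,0,0],"jaw": -1},
  {"travel": [0,0,0],"dr": [0,0,0],"jaw": -1},
  {"travel": [0,0,0],"dr": [0,0,0],"jaw": -1},
  {"travel": [0,0,0],"dr": [0,0,0],"jaw": -1},
  {"travel": [0,0,0],"dr": [0,0,0],"jaw": -1},
  {"travel": [0,0,0],"dr": [0,0,0],"jaw": -1},
  {"travel": [0,0,0],"dr": [0,0,0],"jaw": -1},
  {"travel": [0,0,0],"dr": [0,0,0],"jaw": -1},
  {"travel": [0,0,0],"dr": [0,0,0],"jaw": -1},
])

```text
clock: 14.1
eef_pos: [535.6, 64.0, 96.8]
tool_rot: [[0.033, 0.999, 0.002], [0.999, -0.033, 0.0], [0.0, 0.002, -1.0]]
force: [0.3, -0.4, -1.2]
finger_gap: 24.0
```

```bash
python3 -c "
from h import *
plan([534,63.5,97])"
```

```text
t 14.1 pos [535.6  64.   96.8] yaw -1.91 tilt 0.11 F [ 0.3 -0.4 -1.2] M [-0.02  0.12  0.02] gap 24.0
 shift in final tool axes [-0.5 -1.5 -0.2] in present [-0.5 -1.5 -0.2] turn [ 0.11 -0.   -0.06]
```

Emit:
play_rows([
  {"travel": [0,0,0.6],"dr": [0,0,0],"jaw": -1},
  {"travel": [0,0,0],"dr": [0,0,0],"jaw": -1},
  {"travel": [0,4,0],"dr": [0,0,0],"jaw": -1},
  {"travel": [0,5,0],"dr": [0,0,0],"jaw": -1},
  {"travel": [0,5,0],"dr": [0,0,0],"jaw": -1},
  {"travel": [0,5,0],"dr": [0,0,0],"jaw": -1},
  {"travel": [0,5,0],"dr": [0,0,0],"jaw": -1},
  {"travel": [0,4,0],"dr": [0,0,0],"jaw": -1},
  {"travel": [0,0,0],"dr": [0,0,0],"jaw": -1},
  {"travel": [0,0,0],"dr": [0,0,0],"jaw": -1},
])

```text
clock: 15.35
eef_pos: [566.2, 63.0, 96.8]
tool_rot: [[0.034, 0.999, 0.003], [0.999, -0.034, 0.0], [0.0, 0.003, -1.0]]
force: [-0.5, -0.4, 1.8]
finger_gap: 24.4
```

```bash
python3 -c "
from h import *
plan([631.3,60.3,97])
c=snap('wrist','w4');cv2.imwrite('pics/w4b.png',cv2.resize(cv2.imread('pics/w4.png'),(640,480)))"
```

```text
t 15.35 pos [566.2  63.   96.8] yaw -1.93 tilt 0.16 F [-0.5 -0.4  1.8] M [-0.03  0.47 -0.02] gap 24.4
 shift in final tool axes [-0.6 65.2 -0.2] in present [-0.5 65.2  0. ] turn [ 0.16 -0.01 -0.08]
```

View pics/w4b.png

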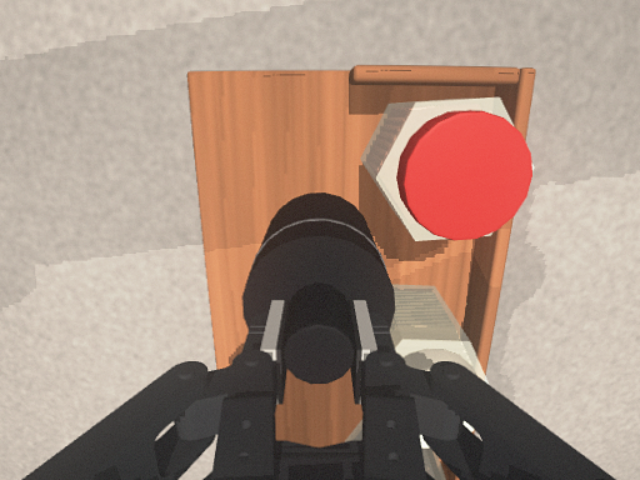

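Wrist view: the cellar is upright on the ledge at (315,300), about to enter between red (465,175) and white (430,370). Continuing gently.

Emit:
play_rows([
  {"travel": [0,4,0],"dr": [0,0,0],"jaw": -1},
  {"travel": [0,4,0],"dr": [0,0,0],"jaw": -1},
  {"travel": [0,4,0],"dr": [0,0,0],"jaw": -1},
  {"travel": [0,4,0],"dr": [0,0,0],"jaw": -1},
  {"travel": [0,4,0],"dr": [0,0,0],"jaw": -1},
  {"travel": [0,4,0],"dr": [0,0,0],"jaw": -1},
  {"travel": [0,4,0],"dr": [0,0,0],"jaw": -1},
  {"travel": [0,4,0],"dr": [0,0,0],"jaw": -1},
  {"travel": [0,0,0],"dr": [0,0,0],"jaw": -1},
  {"travel": [0,0,0],"dr": [0,0,0],"jaw": -1},
])

```text
clock: 16.65
eef_pos: [600.0, 61.9, 96.8]
tool_rot: [[0.033, 0.999, 0.002], [0.999, -0.033, -0.0], [0.0, 0.002, -1.0]]
force: [-2.6, -0.0, 1.9]
finger_gap: 24.3
```

```bash
python3 -c "
from h import *
plan([631.3,60.3,97])
c=snap('side','s4');snap('wrist','w5');a=cv2.resize(cv2.imread('pics/s4.png')[130:250,165:285],(400,400));b=cv2.resize(cv2.imread('pics/w5.png'),(400,300))
cv2.imwrite('pics/c5.png',np.hstack([a,np.vstack([b,b[:100]*0])]))"
```

```text
t 16.65 pos [600.   61.9  96.8] yaw -1.92 tilt 0.12 F [-2.6 -0.   1.9] M [-0.03  0.79 -0.03] gap 24.3
 shift in final tool axes [-0.6 31.3 -0.2] in present [-0.6 31.3 -0.1] turn [ 0.12 -0.   -0.07]
```

View pics/c5.png

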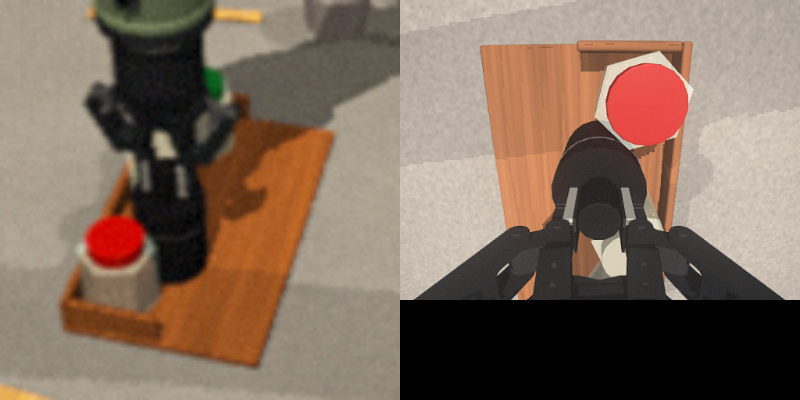

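The red jar has turned slightly and moved out, all upright, force 2.6 N. Continue.

Emit:
play_rows([
  {"travel": [0,3,0],"dr": [0,0,0],"jaw": -1},
  {"travel": [0,3,0],"dr": [0,0,0],"jaw": -1},
  {"travel": [0,3,0],"dr": [0,0,0],"jaw": -1},
  {"travel": [0,3,0],"dr": [0,0,0],"jaw": -1},
  {"travel": [0,3,0],"dr": [0,0,0],"jaw": -1},
  {"travel": [0,3,0],"dr": [0,0,0],"jaw": -1},
  {"travel": [0,3,0],"dr": [0,0,0],"jaw": -1},
  {"travel": [0,3,0],"dr": [0,0,0],"jaw": -1},
  {"travel": [0,0,0],"dr": [0,0,0],"jaw": -1},
  {"travel": [0,0,0],"dr": [0,0,0],"jaw": -1},
])

```text
clock: 18.0
eef_pos: [620.2, 56.5, 97.1]
tool_rot: [[0.035, 0.999, -0.01], [0.999, -0.035, -0.008], [-0.008, -0.01, -1.0]]
force: [-3.6, -0.9, 2.8]
finger_gap: 24.4
```

```bash
python3 -c "
from h import *
plan([631.3,60.3,97])"
```

```text
t 18.0 pos [620.2  56.5  97.1] yaw -2.01 tilt 0.75 F [-3.6 -0.9  2.8] M [-0.02  0.94  0.06] gap 24.4
 shift in final tool axes [ 4.1 11.   0.1] in present [ 4.2 11.  -0.1] turn [-0.57  0.48 -0.16]
```

Emit:
play_rows([
  {"travel": [0,2,0],"dr": [-0.3,0.3,0],"jaw": -1},
  {"travel": [0,2,0],"dr": [-0.2,0.2,0],"jaw": -1},
  {"travel": [0,2,0],"dr": [0,0,0],"jaw": -1},
  {"travel": [0,2,0],"dr": [0,0,0],"jaw": -1},
  {"travel": [0,2,0],"dr": [0,0,0],"jaw": -1},
  {"travel": [0,1,0],"dr": [0,0,0],"jaw": -1},
  {"travel": [0,0,0],"dr": [0,0,0],"jaw": -1},
  {"travel": [0,0,0],"dr": [0,0,0],"jaw": -1},
  {"travel": [0,0,0],"dr": [0,0,0],"jaw": -1},
  {"travel": [0,0,0],"dr": [0,0,0],"jaw": -1},
])

```text
clock: 19.25
eef_pos: [629.6, 53.0, 97.0]
tool_rot: [[0.036, 0.999, -0.006], [0.999, -0.036, -0.004], [-0.004, -0.006, -1.0]]
force: [-3.2, -2.6, 3.5]
finger_gap: 24.0
```

```bash
python3 -c "
from h import *
plan([631.3,60.3,97])"
```

```text
t 19.25 pos [629.6  53.   97. ] yaw -2.07 tilt 0.42 F [-3.2 -2.6  3.5] M [-0.32  0.9   0.12] gap 24.0
 shift in final tool axes [ 7.4  1.5 -0. ] in present [ 7.4  1.4 -0. ] turn [-0.34  0.25 -0.22]
```

Emit:
play_rows([
  {"travel": [0.3,1,0],"dr": [-0.2,0.2,0],"jaw": -1},
  {"travel": [0.3,1,0],"dr": [0,0,0],"jaw": -1},
  {"travel": [0.3,1,0],"dr": [0,0,0],"jaw": -1},
  {"travel": [0,1,0],"dr": [0,0,0],"jaw": -1},
  {"travel": [0,1,0],"dr": [0,0,0],"jaw": -1},
  {"travel": [0,0,0],"dr": [0,0,0],"jaw": -1},
  {"travel": [0,0,0],"dr": [0,0,0],"jaw": -1},
  {"travel": [0,0,0],"dr": [0,0,0],"jaw": -1},
  {"travel": [0,0,0],"dr": [0,0,0],"jaw": -1},
  {"travel": [0,0,0],"dr": [0,0,0],"jaw": -1},
])

```text
clock: 20.5
eef_pos: [631.9, 52.6, 97.0]
tool_rot: [[0.036, 0.999, -0.008], [0.999, -0.036, -0.003], [-0.003, -0.008, -1.0]]
force: [-3.9, -1.8, 3.3]
finger_gap: 24.4
```

```bash
python3 -c "
from h import *
plan([631.3,53,97])"
```

```text
t 20.5 pos [631.9  52.6  97. ] yaw -2.09 tilt 0.48 F [-3.9 -1.8  3.3] M [-0.36  1.06  0.06] gap 24.4
 shift in final tool axes [ 0.4 -0.7  0. ] in present [ 0.4 -0.7  0. ] turn [-0.45  0.17 -0.24]
```

Emit:
play_rows([
  {"travel": [0,1.5,0],"dr": [-0.4,0.2,0],"jaw": -1},
  {"travel": [0,1.5,0],"dr": [0,0,0],"jaw": -1},
  {"travel": [0,2,0],"dr": [0,0,0],"jaw": -1},
  {"travel": [0,2,0],"dr": [0,0,0],"jaw": -1},
  {"travel": [0,2,0],"dr": [0,0,0],"jaw": -1},
  {"travel": [0,2,0],"dr": [0,0,0],"jaw": -1},
  {"travel": [0,2,0],"dr": [0,0,0],"jaw": -1},
  {"travel": [0,2,0],"dr": [0,0,0],"jaw": -1},
  {"travel": [0,2,0],"dr": [0,0,0],"jaw": -1},
  {"travel": [0,2,0],"dr": [0,0,0],"jaw": -1},
])

```text
clock: 21.75
eef_pos: [634.4, 52.8, 97.9]
tool_rot: [[0.034, 0.999, -0.035], [0.999, -0.035, -0.005], [-0.007, -0.035, -0.999]]
force: [-17.9, -1.2, 17.7]
finger_gap: 24.6
```

```bash
python3 -c "
from h import *
plan([631.3,53,97])"
```

```text
t 21.75 pos [634.4  52.8  97.9] yaw -1.99 tilt 2.05 F [-17.9  -1.2  17.7] M [-0.4   4.53  0.06] gap 24.6
 shift in final tool axes [ 0.1 -3.1  0.9] in present [ 0.1 -3.1  1. ] turn [-2.01  0.37 -0.13]
```

Firm contact with the rail (18 N) and the tool has leaned 2°. Straightening and easing off before releasing.

Emit:
play_rows([
  {"travel": [0,-1,0],"dr": [-0.7,0.1,0],"jaw": -1},
  {"travel": [0,-1,0],"dr": [-0.7,0.1,0],"jaw": -1},
  {"travel": [0,-0.5,0.5],"dr": [-0.6,0.1,0],"jaw": -1},
  {"travel": [0,0,0],"dr": [0,0,0],"jaw": -1},
  {"travel": [0,0,0],"dr": [0,0,0],"jaw": -1},
  {"travel": [0,0,0],"dr": [0,0,0],"jaw": -1},
  {"travel": [0,0,0],"dr": [0,0,0],"jaw": -1},
  {"travel": [0,0,0],"dr": [0,0,0],"jaw": -1},
  {"travel": [0,0,0],"dr": [0,0,0],"jaw": -1},
  {"travel": [0,0,0],"dr": [0,0,0],"jaw": -1},
])

```text
clock: 23.0
eef_pos: [631.5, 52.4, 96.9]
tool_rot: [[0.035, 0.999, 0.0], [0.999, -0.035, -0.002], [-0.002, 0.0, -1.0]]
force: [-2.1, -2.5, 1.3]
finger_gap: 24.6
```

```bash
python3 -c "
from h import *
plan([632.5,53,97])
snap('side','s5');snap('wrist','w6');a=cv2.resize(cv2.imread('pics/s5.png')[130:250,165:285],(400,400));b=cv2.resize(cv2.imread('pics/w6.png'),(400,300))
cv2.imwrite('pics/c6.png',np.hstack([a,np.vstack([b,b[:100]*0])]))"
```

```text
t 23.0 pos [631.5  52.4  96.9] yaw -2.0 tilt 0.09 F [-2.1 -2.5  1.3] M [-0.49  0.96 -0.  ] gap 24.6
 shift in final tool axes [ 0.6  1.  -0.1] in present [ 0.6  1.  -0.1] turn [ 0.    0.09 -0.15]
```

View pics/c6.png

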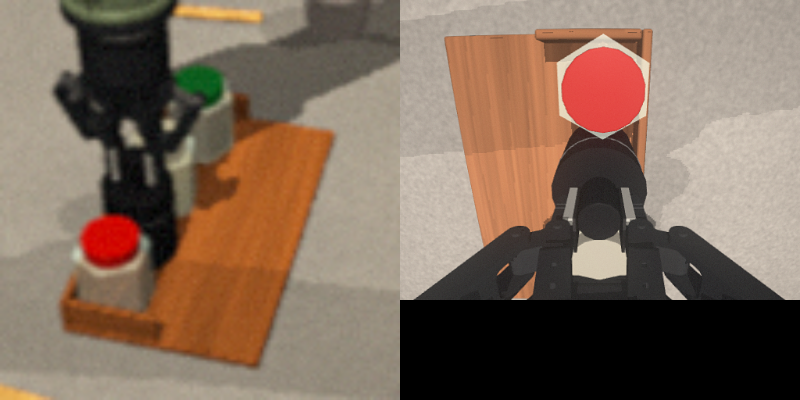

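All upright; the red jar has turned about 30° but stays in the row. One small push, then release and rise.

Emit:
play_rows([
  {"travel": [0,1,0],"dr": [0,0,0],"jaw": -1},
  {"travel": [0,1,0],"dr": [0,0,0],"jaw": -1},
  {"travel": [0,0,0],"dr": [0,0,0],"jaw": -0.3},
  {"travel": [0,0,0],"dr": [0,0,0],"jaw": 0},
  {"travel": [0,0,0],"dr": [0,0,0],"jaw": 0},
  {"travel": [0,0,0],"dr": [0,0,0],"jaw": 0},
  {"travel": [0,0,-5],"dr": [0,0,0],"jaw": 0},
  {"travel": [0,0,-10],"dr": [0,0,0],"jaw": 0},
  {"travel": [0,0,-20],"dr": [0,0,0],"jaw": 0},
  {"travel": [0,0,-30],"dr": [0,0,0],"jaw": 0},
])

```text
clock: 24.35
eef_pos: [632.9, 53.7, 165.0]
tool_rot: [[0.034, 0.999, -0.002], [0.999, -0.034, -0.0], [-0.0, -0.002, -1.0]]
force: [0.5, -0.6, 0.0]
finger_gap: 42.7
```

Emit:
play_rows([
  {"travel": [0,0,-40],"dr": [0,0,0],"jaw": 0},
  {"travel": [0,0,-30],"dr": [0,0,0],"jaw": 0},
  {"travel": [-30,-10,0],"dr": [0,0,0],"jaw": 0},
  {"travel": [-50,-10,0],"dr": [0,0,0],"jaw": 0},
  {"travel": [-50,-10,0],"dr": [0,0,0],"jaw": 0},
  {"travel": [-50,-10,0],"dr": [0,0,0],"jaw": 0},
  {"travel": [-50,-10,0],"dr": [0,0,0],"jaw": 0},
  {"travel": [-50,-10,0],"dr": [0,0,0],"jaw": 0},
  {"travel": [-30,0,0],"dr": [0,0,0],"jaw": 0},
  {"travel": [0,0,0],"dr": [0,0,0],"jaw": 0},
])

```text
clock: 25.6
eef_pos: [562.2, -262.4, 255.4]
tool_rot: [[0.032, 0.999, 0.015], [0.999, -0.032, -0.002], [-0.001, 0.015, -1.0]]
force: [-0.0, 1.1, -0.2]
finger_gap: 43.0
```

```bash
python3 -c "
from h import *
plan([632.5,53,97])
snap('side','s7');c=snap('top','t7');a=cv2.resize(cv2.imread('pics/s7.png')[145:245,165:285],(400,333));b=cv2.imread('pics/t7.png')[125:215,195:325]
b=cv2.resize(np.clip(b*1.5,0,255).astype('uint8'),(400,277),interpolation=cv2.INTER_CUBIC)
cv2.imwrite('pics/c7.png',np.hstack([a,np.vstack([b,b[:56]*0])]))"
```

```text
t 25.6 pos [ 562.2 -262.4  255.4] yaw -1.81 tilt 0.87 F [-0.   1.1 -0.2] M [0.07 0.02 0.  ] gap 43.0
 shift in final tool axes [317.5  60.1 158.4] in present [317.6  57.8 159. ] turn [0.87 0.06 0.03]
```

View pics/c7.png

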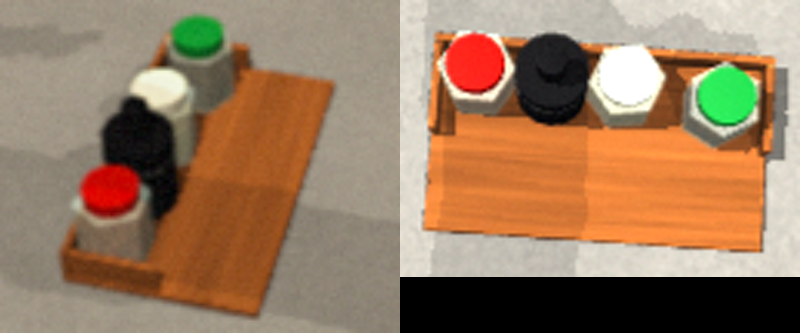

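The cellar stands in the row between red and white, all jars upright. Checking its axis against the tray numerically.

Run:
```python
from h import *
t=load('top0');c=load('t7');s=load('s7')
k=(195+150/3.077-.3,125+69/3.077-.3);ks=(165+133/3.333-.3,145+103/3.33-.3)
o=np.array([580.5,7.]);th=np.radians(-1.9);R=np.array([[np.cos(th),-np.sin(th)],[np.sin(th),np.cos(th)]])
T=tri(ray(c,*k),ray(s,*ks))
print('top',R.T@(onz(c,*k,126)[:2]-o),'tri',T,R.T@(T[:2]-o))
# lid disc via black mask in top view: back-most edge of z=92 disc
m=cv2.inRange(cv2.cvtColor(c['image'],cv2.COLOR_RGB2GRAY),0,40)[130:170,232:262]
ys,xs=np.nonzero(m);print('back edge at z=92',(R.T@(onz(c,232+xs[ys==ys.min()].mean(),130+ys.min()-.5,92)[:2]-o)))
# undisturbed objects: difference image blobs outside tray/arm
d=cv2.absdiff(c['image'],t['image']).max(2)
for n,b in(('box',(108,100,172,150)),('yellows',(82,195,132,280)),('y3',(138,234,172,264)),('cup',(365,178,405,248)),('spat',(358,100,385,172))): x0,y0,x1,y1=b;print(n,d[y0:y1,x0:x1].mean().round(2),(d[y0:y1,x0:x1]>40).sum())
```

```text
top [40.23820153 49.74704052] tri [626.13662307  55.91527375 127.83078778] [43.98973816 50.40147129]
back edge at z=92 [80.70330629 52.12817159]
box 3.34 0
yellows 3.21 1
y3 3.08 0
cup 11.28 233
spat 17.07 4
```

Emit:
play_rows([
  {"travel": [30,4,0],"dr": [0.8,0,0],"jaw": 0},
  {"travel": [50,5,0],"dr": [0,0,0],"jaw": 0},
  {"travel": [50,5,0],"dr": [0,0,0],"jaw": 0},
  {"travel": [50,5,0],"dr": [0,0,0],"jaw": 0},
  {"travel": [50,5,0],"dr": [0,0,0],"jaw": 0},
  {"travel": [30,4,0],"dr": [0,0,0],"jaw": 0},
  {"travel": [0,0,0],"dr": [0,0,0],"jaw": 0},
  {"travel": [0,0,0],"dr": [0,0,0],"jaw": 0},
  {"travel": [0,0,0],"dr": [0,0,0],"jaw": 0},
  {"travel": [0,0,0],"dr": [0,0,0],"jaw": 0},
])

```text
clock: 26.95
eef_pos: [597.2, 18.2, 260.7]
tool_rot: [[0.016, 1.0, 0.005], [1.0, -0.016, 0.002], [0.002, 0.005, -1.0]]
force: [0.7, -0.2, -1.2]
finger_gap: 42.7
```

```bash
python3 -c "
from h import *
plan([580,20,255])
c=snap('wrist','w8');i=np.clip(cv2.imread('pics/w8.png').astype(float)*1.8,0,255).astype('uint8')
o=np.array([580.5,7.]);th=np.radians(-1.9);R=np.array([[np.cos(th),-np.sin(th)],[np.sin(th),np.cos(th)]])
for x,y,z,col in((49,49,126,(0,0,255)),(49,49,92,(0,255,0)),(82,49,40,(255,0,0)),(82,100,40,(255,0,0))):
  p=R@[x,y]+o;cv2.drawMarker(i,tuple(int(round(v)) for v in proj(c,[*p,z])),col,0,6,1)
i=i[:300,130:482]
cv2.imwrite('pics/w8b.png',cv2.resize(i,(704,600),interpolation=cv2.INTER_CUBIC))"
```

```text
t 26.95 pos [597.2  18.2 260.7] yaw -0.91 tilt 0.31 F [ 0.7 -0.2 -1.2] M [-0.01  0.02  0.01] gap 42.7
 shift in final tool axes [  1.2 -17.2   5.7] in present [  1.5 -17.2   5.7] turn [ 0.29 -0.12  0.95]
```

View pics/w8b.png

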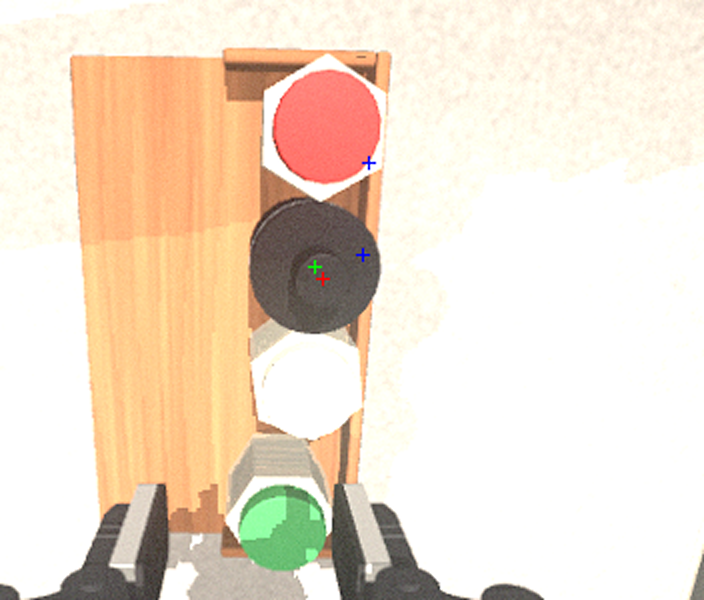

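The predicted home marks for the lid (315,267) and knob (322,279) coincide with the observed disc centres, so the cellar is home. All jars are upright.

```bash
python3 -c "
from h import *
print(robot.hand_in())"
```

```text
the job is handed in; nothing more can be done
None
```

The black cellar is now in the row between the red-lidded and white-lidded jars, against the back rail, and released. I picked it up by its knob, set it on the front ledge and slid it along the tray floor, never lifting it over the row. I handed in at about 27 s of the 48 s allowed, with the gripper clear of everything.

**Last checks**
- **Home position:** in the final wrist picture the lid and knob centres fell on the predicted home position (x = +49 mm) to about a millimetre. The rail also pushed back with about 18 N on the last push, the highest force I read.
- **Jars:** all three are upright and in the row. The red jar (about 30°) and the white one turned about their own axes as they were nudged apart.
- **Other objects:** the oak box and the yellow look-alikes show no change between the before and after top pictures.

**Checks that disagreed or were not settled**
- **Rough top and side view estimates:** two hand-picked readings from low-resolution crops gave x = 40 and 44 mm. The lid's back edge in the top view gave about 48 mm. I trusted the wrist picture and the contact with the rail.
- **Cup and spatula:** the before and after pictures do differ around the measuring cup, and slightly around the spatula. I put this down to the arm and its shadow and did not check further. The arm's path did not go near either one.
- **Lean during the last push:** the tool leaned about 2° against the rail, and I straightened it before releasing.

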